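# Load a hardback into the cataloguing bed

## Task

Push the hardback that lies in front of the ramp up the ramp and over the lip, so that it lies flat and square in the cataloguing bed, and go on pushing it against the backstop's steel register bar until the bar is fully home. Keep the book pressed there with about 15 N for a good half second, never pushing it with more than 25 N on the way, then let go and leave it there. Do not disturb the mug, the pile of books and the brass paperweight.

Things in the scene. Friction and masses are not known exactly. Their poses are not given: they have to be found in the camera images.
- bed: Cataloguing bed of aluminium, place and heading differ each time, then fixed. Origin on the table top (z = 0), on the centre line, below the lip's inner edge; +x is the loading direction, up the ramp into the bed; z up. The ramp rises straight from the table at x = -90 mm to 14 mm high at x = -10 mm; the lip's flat top, 14 mm high, runs on to x = 0. Ramp and lip are 270 mm wide.
- floor_mid (a point): Middle of the bed's grey flat floor, on its top face, 140 mm along the bed's +x from the lip's inner edge; axes as the bed's. The floor lies 8 mm above the table (6 mm below the lip's top) and is 280 mm long from the lip. Along both sides of it run rails 30 mm high above the table, 250 mm apart inside.
- stop_zone (a point): Fixed point of the floor 195 mm along the bed's +x. A grey backstop block (40 mm deep, 240 mm wide, 53 mm high, knobs to 67 mm) is clamped across the bed near it and does not move, but exactly where is not measured: its bar's face when fully home lies up to 20 mm before or beyond this point along the bed. Find it by feel or by sight.
- bar (a joint): The backstop's register bar, an upright steel plate 180 mm wide facing the ramp, 11 to 49 mm above the table. It slides along the bed's +x into the backstop: 0 = fully out (12 mm proud), 0.012 m = fully home, on a rubber buffer that then gives 1 mm per 6 N (not in this value); starts at 0 to 0.003. About 4 N moves it; no spring, it stays where pushed.
- book: Closed rigid hardback, dark red-brown, 140 mm from spine to fore-edge (x), 200 mm long (y), 36 mm thick, 0.4 to 0.65 kg. Origin at the centre of its underside, +x from spine to fore-edge. It starts flat on the table, fore-edge 5 to 60 mm before the ramp, up to 0.15 rad askew. Too wide to grip flat: push its spine. Friction differs; sliding on the level takes 1 to 5 N, up to 12 N on the ramp.
- spine_mid (a point): Middle of the book's spine, the flat face at its -x side (half-way up, 18 mm above the underside); axes as the book's.
- mug: White mug, 80 mm across, 92 mm high, beside the ramp on the side of the bed's -y; bystander. Origin at the centre of its underside.
- pile: Two smaller hardbacks piled flat, about 120 x 180 x 50 mm, beside the bed on its -y side; bystander. Origin at the centre of the underside.
- weight: Brass paperweight with a knob, 60 mm across, 54 mm high, on the table on the -y side behind the book; bystander. Origin at the centre of its underside.

How it is judged:
By the outcome, as a careful person would: the job done as asked, in the order asked, and still so for the second after the job is handed in, with the robot touching nothing.
It also fails if it takes over 69 s, if anything falls off the work surface, if the arm or the gripper's body presses on something with over 40 N, if the wrist force passes 120 N, or if a joint passes its speed limit or range.

## Robot

A 7-joint arm with a two-finger parallel gripper is mounted at the origin on the work surface. World frame = base frame: x ahead of the robot, y to its left, z up, the work surface at z = 0. Lengths are in m, angles in rad, forces in N, time in s.
With the tool pointing down it reaches from about 0.35 to 0.9 m from the base axis. Payload 8.1 kg.
Tool frame: the origin (TCP) lies midway between the tips of the shut fingers; the grasp point (between the pads) lies 19 mm behind it (ctrl.pinch_z is the x of the grasp point in the tool frame, in m); x points along the fingers, z is the direction in which the jaws open and shut, and the axes are right-handed (so a half turn about x gives the same grasp; the last joint's range is limited). The gripper opens to 85 mm and grips with 20 to 120 N. Pads are 22 mm wide; open, the fingers measure 114 mm over their backs; the gripper's body (76 mm by 85 mm) begins 54 mm behind the grasp point. The pads swing forward as they close: fully open they stand 13 mm farther back than shut.
Start: joints at [1.086, 0.434, 0.025, 1.573, -0.012, 1.134, -0.075], TCP at [0.233, -0.58, 0.231] pointing down, gripper open.
Joint ranges: [-2.62, 2.62], [-0.44, 2.09], [-1.27, 1.32], [0.08, 2.57], [-1.32, 4.46], [0.12, 2], [-2.74, 2.74]. Speed limits (rad/s): [2.22, 2.22, 3.01, 3.01, 3.14, 3.14, 3.14].

## Interface

Orientations are given as a unit quaternion [x, y, z, w].
In Python, from station import ctrl gives the robot as it stands.
- The arm moves only by the tool play_rows, never from a script. Its argument "deltas" is a list of rows, each a list of 7 numbers: the finger opening in mm, from 0 to 85.4, then the shift along the tool's x, y, z in units of 120 mm (1.0 is 120 mm), then the turn, a rotation vector about the tool's x, y, z in units of 120 degrees (1.0 is 120 degrees). In form: [[gripper, x, y, z, rx, ry, rz], ...]. A call has 1 to 12 rows; each row is the pose to reach, as a shift and turn from the pose commanded when the call began, along the tool's axes at that moment; what a row does not reach only later rows make up. A row lasts 1/10 s, in which the tool goes at most 50 mm and 8.59 degrees, less where a joint would pass 70% of its speed; a pose out of reach is approached as far as the arm can. A call with a number of a shift or a turn outside -1 to 1 is refused whole. A call with a gripper value outside its range is refused whole. The fingers move at their own pace and stop on an object; "squeeze" is the grip in N (left out, the last holds). Time passes only in rows, so rows that repeat a pose let the fingers close. It gives the time, the measured TCP pose, the force and the opening at its end, in the units of the state.
- ctrl.get_obs(): the state, without advancing time (a new reading comes with each control period).
- ctrl.snapshot(name): name is "side" or "top" or "wrist"; returns (picture, depth): 480x640x3 uint8, red, green, blue; 480x640 float32, m along the optical axis (not along the pixel's ray), 0 where there is no reading.
- ctrl.camera_params(name): a dict with "intrinsics" (3x3 intrinsics, pixels), "world_from_camera" (4x4, takes a point from camera to world coordinates); the wrist camera has in their place "T_tool_cam" (4x4, takes a point from camera to tool coordinates, whose origin is the TCP and whose axes are the tool frame's). Camera axes: x right, y down, z forward; pixel columns grow to the right and rows downward; lengths in m; the calibration is good to about 2 mm. A picture is of the moment at which its call begins: read the wrist's pose just before it. camera_params takes no time and is no camera call.
- ctrl.job_done(): hands the job in, once; it reports no verdict.
The state is a dict: "clock": time; "joint_positions": joint angles; "qvel": joint speeds; "joint_torque": joint torques, N m; "tool_pos": TCP position; "orientation": TCP orientation; "force": force on the tool from outside, world axes, zero at the start; "moment": the same for the moment, N m; "finger_gap": opening from 0.0 (shut) to 1.0 (fully open).
Only numpy, scipy, OpenCV 4.12 (cv2) and the standard library are available. Lean on these libraries where they do the work, as an engineer would, in place of code of your own. Each camera call takes 0.05 s, during which the arm holds its last target.

## Working session

There is one attempt and no reset: what is moved stays moved. The work goes in short steps, Python scripts to look and compute and a tool call to move; the robot and the scene stay as the last step left them, time stands still between calls to the robot, and variables do not carry over. Pictures are saved under pics/ and viewed, and the job is handed in when it is done.

Besides the shell and the picture viewer there is one more tool, called after "Request:" by a JSON object that holds its "api" and its "payload". play_rows: Moves the arm, as the interface text tells. Its arguments: {"type":"object","properties":{"deltas":{"type":"array","items":{"type":"array","items":{"type":"number"}}},"squeeze":{"type":"number"}},"required":["deltas"]}

```bash
ls; mkdir -p pics
python3 - <<'E'
from station import ctrl
import cv2,numpy as np
print(ctrl.get_obs()); 
for n in ("top","side"):
    p,d=ctrl.snapshot(n); cv2.imwrite(f"pics/{n}0.png",p[:,:,::-1]); np.save(f"pics/{n}0d.npy",d); np.save(f"pics/{n}0.npy",p)
    print(n,ctrl.camera_params(n))
print(ctrl.camera_params("wrist"),ctrl.pinch_z)
E
```

```text
pics
{'clock': 0.0, 'joint_positions': array([ 1.08639012,  0.43524148,  0.02497215,  1.57408261, -0.01159417,
        1.13401136, -0.07508921]), 'qvel': array([ 2.77437383e-06,  1.33800906e-03, -1.32352230e-03,  1.68947273e-03,
        9.19334033e-04, -4.08722636e-04,  6.66359028e-04]), 'joint_torque': array([ 8.80045754e-04, -6.70462203e+01,  1.02596082e+00, -3.16208196e+01,
        1.56901160e-02,  1.25254918e-02,  1.71436881e-05]), 'tool_pos': array([ 0.23263187, -0.57955034,  0.23052008]), 'orientation': array([ 0.39633105,  0.58627392, -0.3957889 ,  0.58528261]), 'force': array([-1.02117635,  0.17623175, -1.1457789 ]), 'moment': array([-0.00605566, -0.02380137, -0.01854348]), 'finger_gap': 0.9943089844166241}
top {'intrinsics': array([[591.60059547,   0.        , 315.50256812],
       [  0.        , 591.60059547, 244.2532168 ],
       [  0.        ,   0.        ,   1.        ]]), 'world_from_camera': array([[ 0.01396793, -0.99435623,  0.10516931,  0.48887136],
       [-0.9999004 , -0.01367757,  0.00348167, -0.03230091],
       [-0.00202356, -0.10520747, -0.99444824,  1.21537263
[... 341 characters left out ...]
8,  0.55063619, -0.80727239,  0.65136038],
       [ 0.0147834 , -0.82421585, -0.56608275,  0.5384532 ],
       [ 0.        ,  0.        ,  0.        ,  1.        ]])}
{'intrinsics': array([[386.89360478,   0.        , 314.389285  ],
       [  0.        , 386.89360478, 240.10694818],
       [  0.        ,   0.        ,   1.        ]]), 'T_tool_cam': array([[-4.17195641e-04, -2.81782990e-01,  9.59478073e-01,
        -1.43440478e-01],
       [ 4.60364377e-04, -9.59478109e-01, -2.81782801e-01,
         7.24479565e-02],
       [ 9.99999807e-01,  3.24150969e-04,  5.30012935e-04,
         8.21477011e-04],
       [ 0.00000000e+00,  0.00000000e+00,  0.00000000e+00,
         1.00000000e+00]])} -0.0187
```

View pics/top0.png

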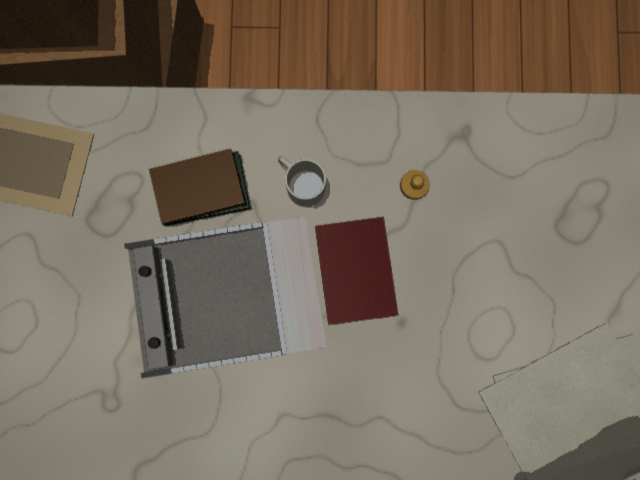

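View pics/side0.png

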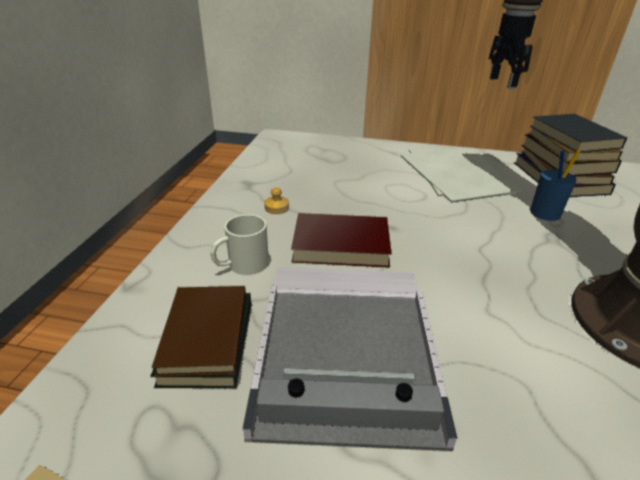

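The top view shows the bed at the left (floor at columns 165-280, rows 228-370). The ramp spans columns 265-325, the red book columns 316-398, the mug is at (306,183), the paperweight at (415,184) and the pile at (200,187). The loading direction is about world +y. Next I'll measure these.

```bash
cat > h.py <<'E'
import numpy as np,cv2
def ray(cam,uv,z):
    K=cam["intrinsics"];T=cam["world_from_camera"]
    uv=np.atleast_2d(uv).astype(float)
    d=np.c_[(uv[:,0]-K[0,2])/K[0,0],(uv[:,1]-K[1,2])/K[1,1],np.ones(len(uv))]@T[:3,:3].T
    o=T[:3,3]; return o+d*((z-o[2])/d[:,2])[:,None]
def proj(cam,P):
    K=cam["intrinsics"];T=cam["world_from_camera"]
    c=(np.atleast_2d(P)-T[:3,3])@T[:3,:3]; return np.c_[c[:,0]/c[:,2]*K[0,0]+K[0,2],c[:,1]/c[:,2]*K[1,1]+K[1,2]]
def cloud(cam,d):
    K=cam["intrinsics"];T=cam["world_from_camera"]
    v,u=np.mgrid[0:480,0:640]; c=np.stack([(u-K[0,2])/K[0,0]*d,(v-K[1,2])/K[1,1]*d,d],-1)
    return c@T[:3,:3].T+T[:3,3]
E
python3 - <<'E'
from station import ctrl
from h import *
cam=ctrl.camera_params("top");p=np.load("pics/top0.npy");d=np.load("pics/top0d.npy");P=cloud(cam,d)
hsv=cv2.cvtColor(p,cv2.COLOR_RGB2HSV)
m=((hsv[...,1]>130)&((hsv[...,0]<6)|(hsv[...,0]>172))&(hsv[...,2]<120)).astype(np.uint8)
m[:150]=0
n,l,s,c=cv2.connectedComponentsWithStats(m);i=1+s[1:,4].argmax();mb=(l==i).astype(np.uint8)
r=cv2.minAreaRect(cv2.findContours(mb,0,1)[0][0]);bx=cv2.boxPoints(r);w=ray(cam,bx,.036)
print("book box px",bx,"\n",w.round(4),"sides",[np.linalg.norm(w[k]-w[k-1]).round(4) for k in range(4)])
print("book depth z",np.median(P[mb>0][:,2]))
# bed floor
for u,v in [(220,300),(200,250),(275,300),(300,280),(150,300),(177,300),(162,300),(167,320)]: print((u,v),p[v,u],P[v,u].round(4))
for v in (260,300,340):
    print(v,[(u,int(p[v,u].mean()),round(float(P[v,u,2]*1000))) for u in range(128,186,2)])
    print(v,[(u,int(p[v,u].mean()),round(float(P[v,u,2]*1000))) for u in range(262,330,2)])
big=cv2.resize(p[200:390,115:345],None,fx=3.4,fy=3.1,interpolation=cv2.INTER_CUBIC); cv2.imwrite("pics/topzoom.png",big[:,:,::-1])
E
```

```text
book box px [[314.91998 226.44   ]
 [383.51996 216.64001]
 [397.43994 314.08002]
 [328.83997 323.88   ]] 
 [[ 0.6496 -0.0265  0.036 ]
 [ 0.6714 -0.1644  0.036 ]
 [ 0.4769 -0.1923  0.036 ]
 [ 0.4557 -0.0567  0.036 ]] sides [np.float64(0.1962), np.float64(0.1396), np.float64(0.1965), np.float64(0.1372)]
book depth z 0.0362721163853742
(220, 300) [96 92 87] [0.4999 0.1642 0.0093]
(200, 250) [97 93 88] [0.6012 0.2081 0.0109]
(275, 300) [153 156 159] [0.5015 0.0524 0.012 ]
(300, 280) [154 148 144] [0.5429 0.0025 0.0073]
(150, 300) [109 104 101] [0.4976 0.2936 0.0548]
(177, 300) [55 53 49] [0.4987 0.2514 0.0102]
(162, 300) [19 17 17] [0.4981 0.2759 0.0328]
(167, 320) [36 35 31] [0.4582 0.2694 0.0127]
260 [(128, 133, 3), (130, 92, 7), (132, 91, 9), (134, 84, 53), (136, 100, 56), (138, 102, 52), (140, 98, 58), (142, 98, 52), (144, 105, 53), (146, 103, 56), (148, 103, 56), (150, 104, 53), (152, 102, 51), (154, 52, 51), (156, 27, 36), (158, 24, 23), (160, 54, 9), (162, 129, 50), (164, 145, 49), (166, 40, 40), (168, 51, 18), (170, 81, 11), (172, 94, 7), (174, 90, 7), (176, 89, 6), (178, 88, 10)
[... 1801 characters left out ...]
, (162, 107, 48), (164, 78, 50), (166, 30, 40), (168, 18, 29), (170, 37, 9), (172, 135, 47), (174, 150, 47), (176, 60, 46), (178, 35, 31), (180, 42, 8), (182, 48, 8), (184, 86, 5)]
340 [(262, 94, 7), (264, 94, 8), (266, 90, 5), (268, 91, 13), (270, 87, 6), (272, 94, 10), (274, 95, 6), (276, 88, 7), (278, 91, 6), (280, 130, 14), (282, 156, 14), (284, 152, 11), (286, 147, 15), (288, 153, 15), (290, 153, 11), (292, 154, 11), (294, 151, 11), (296, 151, 10), (298, 151, 11), (300, 150, 9), (302, 152, 9), (304, 149, 8), (306, 150, 14), (308, 152, 3), (310, 146, 8), (312, 147, 3), (314, 147, 5), (316, 147, 1), (318, 146, 3), (320, 145, 2), (322, 145, 0), (324, 147, 3), (326, 136, -4), (328, 131, 4)]
```

View pics/topzoom.png

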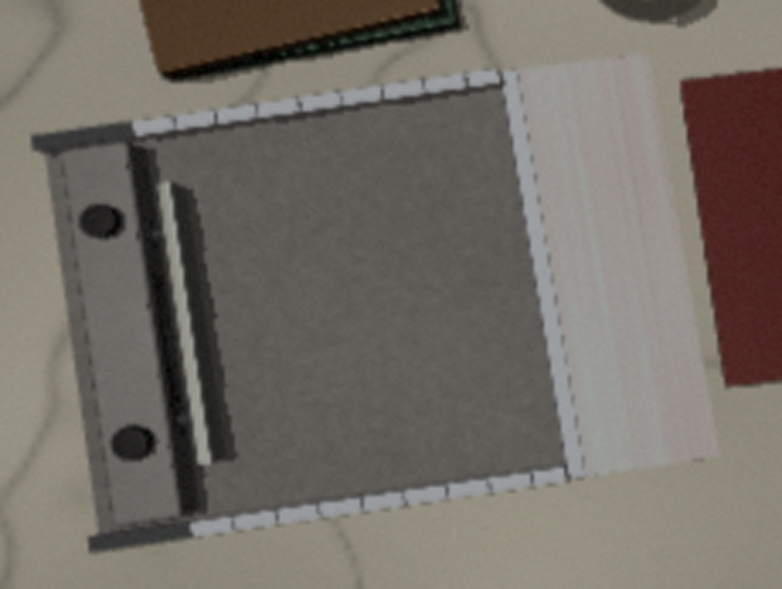

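Run:
```python
from station import ctrl
from h import *
cam=ctrl.camera_params("top");p=np.load("pics/top0.npy");g=p.mean(2)
g=cv2.GaussianBlur(g.astype(np.float32),(1,5),0)
def edge(rows,lo,hi,th,sign,u_of=lambda v:0):
    out=[]
    for v in rows:
        a=int(u_of(v)); 
        for u in range(lo+a,hi+a):
            A,B=g[v,u],g[v,u+1]
            if (A-th)*sign<0<=(B-th)*sign: out.append((u+(th-A)/(B-A),v));break
    return np.array(out)
def fit(pts,z):
    w=ray(cam,pts,z);vx,vy,x,y=cv2.fitLine(w[:,:2].astype(np.float32),cv2.DIST_HUBER,0,1e-4,1e-4).ravel()
    return np.array([x,y]),np.array([vx,vy]),w
# lip inner edge at z=.014
e=edge(range(235,345),255,275,122,1,lambda v:(v-240)*.147)
c,dv,w=fit(e,.014); 
if dv[0]>0: dv=-dv
print("lip inner",c,dv,len(e)); ax=np.array([-dv[1],dv[0]]); 
if ax[1]<0: ax=-ax
ay=np.array([-ax[1],ax[0]])
print("heading",np.arctan2(ax[1],ax[0]))
# rails' inner edges (z .03): transpose search along rows
def redge(cols,lo,hi,slope,sign):
    o=[]
    for u in cols:
        a=int((u-175)*slope)
        for v in range(lo+a,hi+a):
            A,B=g[v,u],g[v+1,u]
            if (A-122)*sign<0<=(B-122)*sign:o.append((u,v+(122-A)/(B-A)));break
    return np.array(o)
r1=redge(range(180,255),228,246,-.15,-1); r2=redge(range(190,270),354,376,-.15,1)
for r in (r1,r2):
    W=ray(cam,r,.03)[:,:2]; print("rail lat",np.median((W-c)@ay),len(r),np.polyfit((W-c)@ax,(W-c)@ay,1))
W1=ray(cam,r1,.03)[:,:2];W2=ray(cam,r2,.03)[:,:2]
lat=(np.median((W1-c)@ay)+np.median((W2-c)@ay))/2
s=np.median((w[:,:2]-c)@ax); o=c+ay*lat; print("bed origin",o,"ax",ax,"ay",ay)
np.savez("bed.npz",o=o,ax=ax,ay=ay)
# bar front edge: bright plate right side (z .049) 
e=edge(range(265,350),158,180,100,-1,lambda v:(v-260)*.147-0)
W=ray(cam,e,.049)[:,:2]; print("bar face x",np.median((W-o)@ax),len(e), "slope",np.polyfit((W-o)@ay,(W-o)@ax,1))
# block front face top z.053
bx=np.array([[314.92,226.44],[383.52,216.64],[397.44,314.08],[328.84,323.88]])
B=ray(cam,bx,.036)[:,:2]; print("book corners in bed",np.c_[(B-o)@ax,(B-o)@ay]*1000)
sp=B[1]-B[2];t=np.arctan2(*( (sp@ax),-(sp@ay))) ;print("skew",t, "spine mid",(B[1]+B[2])/2)
for n,uv,z in (("mug",(306,183),.092),("weight",(415,185),.04),("pile",(200,187),.05)):
    q=ray(cam,uv,z)[0,:2]; print(n,q,(q-o)@ax,(q-o)@ay)
```

```text
lip inner [0.5275551  0.05939765] [-0.98478997 -0.17374913] 110
heading 1.7454318
rail lat -0.12517204770107315 75 [-0.02381703 -0.12480267]
rail lat 0.12701724939407033 80 [0.0033551  0.12703573]
bed origin [0.52664654 0.05923735] ax [-0.17374913  0.98478997] ay [-0.98478997 -0.17374913]
bar face x 0.19867526913177755 85 slope [0.00064918 0.19869389]
book corners in bed [[-105.79378718 -106.18851937]
 [-245.3616525  -103.70286738]
 [-239.04446728   92.73424843]
 [-101.89035495   89.99770336]]
skew -0.03214773756644875 spine mid [ 0.57413    -0.17832889]
mug [ 0.7263318  -0.00836204] -0.10126633865050594 -0.18490270561455338
weight [ 0.73619869 -0.22732847] -0.3186166482086185 -0.15657428977095944
pile [0.72419469 0.20462199] 0.1088495124712841 -0.21980389290507507
```

```bash
cat >> h.py <<'E'
from scipy.spatial.transform import Rotation as R
b=np.load("bed.npz");o,ax,ay=b["o"],b["ax"],b["ay"]
def st(ctrl):
    s=ctrl.get_obs();t=s["tool_pos"];f=s["force"]
    Rm=R.from_quat(s["orientation"]).as_matrix()
    print("t %.2f"%s["clock"],"bed xy mm",((t[:2]-o)@ax*1000).round(1),((t[:2]-o)@ay*1000).round(1),"z",(t[2]*1000).round(1),"F bed",(f[:2]@ax).round(2),(f[:2]@ay).round(2),f[2].round(2),"M",s["moment"].round(2))
    return t,Rm,s
def goal(t,Rm,bx,by,z):
    w=np.r_[o+ax*bx+ay*by,z]; return Rm.T@(w-t)/.12
E
python3 - <<'E'
from station import ctrl
from h import *
t,Rm,s=st(ctrl); print(Rm.round(3))
# target: x down, z along +-ay
for sg in (1,-1):
    z=np.r_[sg*ay,0];x=np.array([0,0,-1.]);y=np.cross(z,x);T=np.c_[x,y,z]
    rv=R.from_matrix(Rm.T@T).as_rotvec(); print(sg,"rot units",rv/np.radians(120),"y axis",y)
for g in ((-.275,-.007,.2305),(-.275,-.007,.10),(-.275,-.007,.007)): print(g,goal(t,Rm,*g))
E
```

```text
t 0.10 bed xy mm -578.1 400.5 z 230.6 F bed 0.55 -0.54 0.33 M [-0.01  0.02 -0.04]
[[-0.001  0.928  0.373]
 [ 0.001  0.373 -0.928]
 [-1.    -0.    -0.001]]
1 rot units [ 8.48899194e-01 -4.14651940e-04  6.27820726e-04] y axis [ 0.17374913 -0.98478997  0.        ]
-1 rot units [-6.51100546e-01 -5.93246415e-04 -3.91816910e-04] y axis [-0.17374913  0.98478997  0.        ]
(-0.275, -0.007, 0.2305) [ 2.94036853e-03  3.84261493e+00 -1.77308917e+00]
(-0.275, -0.007, 0.1) [ 1.09043934  3.84276157 -1.77159963]
(-0.275, -0.007, 0.007) [ 1.8654386   3.84286608 -1.77053813]
```

Request:
{"api": "play_rows", "payload": {"deltas": [[85,0,0.1,-0.05,-0.06,0,0],[85,0,0.3,-0.14,-0.12,0,0],[85,0,0.5,-0.23,-0.18,0,0],[85,0,0.7,-0.32,-0.24,0,0],[85,0,0.85,-0.4,-0.3,0,0],[85,0,1,-0.46,-0.36,0,0],[85,0,1,-0.46,-0.42,0,0],[85,0,1,-0.46,-0.48,0,0],[85,0,1,-0.46,-0.54,0,0],[85,0,1,-0.46,-0.6,0,0],[85,0,1,-0.46,-0.65,0,0],[85,0,1,-0.46,-0.65,0,0]]}}

```text
clock: 1.3
tool_pos: [0.3234, -0.4839, 0.2309]
orientation: [-0.061, 0.705, 0.062, 0.704]
force: [0.5, -0.2, -1.1]
finger_gap: 0.996
```

```bash
cat > g.py <<'E'
import sys
from station import ctrl
from h import *
t,Rm,s=st(ctrl); z=np.r_[-ay,0];x=np.array([0,0,-1.]);T=np.c_[x,np.cross(z,x),z]
print("rot left units",(R.from_matrix(Rm.T@T).as_rotvec()/np.radians(120)).round(4),"q",s["joint_positions"].round(2),"gap",round(s["finger_gap"],3))
if len(sys.argv)>1: print("goal units",goal(t,Rm,*[float(a)/1000 for a in sys.argv[1:4]]).round(4))
E
python3 g.py -275 -7 230
```

```text
t 1.30 bed xy mm -499.6 294.6 z 230.9 F bed -0.27 -0.43 -1.06 M [-0.04 -0.03 -0.02]
rot left units [-0.0004 -0.0001 -0.0004] q [ 1.11  0.39 -0.31  1.66  0.13  1.11  0.94] gap 0.996
goal units [0.0081 1.8737 2.5115]
```

Request:
{"api": "play_rows", "payload": {"deltas": [[85,0,0.1,0.15,0,0,0],[85,0,0.25,0.35,0,0,0],[85,0,0.4,0.55,0,0,0],[85,0,0.55,0.75,0,0,0],[85,0,0.7,0.95,0,0,0],[85,0,0.75,1,0,0,0]]}}

```text
clock: 1.9
tool_pos: [0.4291, -0.3715, 0.2313]
orientation: [-0.061, 0.704, 0.062, 0.705]
force: [0.4, -0.3, 0.4]
finger_gap: 0.993
```

Request:
{"api": "play_rows", "payload": {"deltas": [[85,0,0.1,0.15,0,0,0],[85,0,0.25,0.35,0,0,0],[85,0,0.4,0.55,0,0,0],[85,0,0.55,0.75,0,0,0],[85,0,0.7,0.95,0,0,0],[85,0,0.75,1,0,0,0]]}}

```text
clock: 2.5
tool_pos: [0.5312, -0.2627, 0.2312]
orientation: [-0.061, 0.704, 0.062, 0.705]
force: [-0.5, 0.1, -0.8]
finger_gap: 0.996
```

Request:
{"api": "play_rows", "payload": {"deltas": [[85,0.2,0.1,0.15,0,0,0],[85,0.4,0.2,0.3,0,0,0],[85,0.6,0.3,0.4,0,0,0],[85,0.8,0.36,0.5,0,0,0],[85,0.8,0.36,0.5,0,0,0],[85,0.8,0.36,0.5,0,0,0]]}}

```text
clock: 3.1
tool_pos: [0.5802, -0.2139, 0.1352]
orientation: [-0.06, 0.705, 0.06, 0.704]
force: [0.3, -0.9, 0.6]
finger_gap: 0.993
```

```bash
python3 g.py -275 -7 7
```

```text
t 3.10 bed xy mm -278.2 -5.3 z 135.2 F bed -0.95 -0.15 0.61 M [-0.01 -0.01  0.03]
rot left units [-0.0019 -0.0007  0.0001] q [ 0.52  0.55 -0.38  1.68  0.23  0.96  0.23] gap 0.993
goal units [1.0687 0.0274 0.016 ]
```

Request:
{"api": "play_rows", "payload": {"deltas": [[85,0.15,0,0,0,0,0],[85,0.35,0,0,0,0,0],[85,0.55,0,0,0,0,0],[85,0.7,0,0,0,0,0],[85,0.8,0,0,0,0,0],[85,0.85,0,0,0,0,0],[85,0.88,0,0,0,0,0],[85,0.88,0,0,0,0,0]]}}

```text
clock: 3.9
tool_pos: [0.5812, -0.2132, 0.0302]
orientation: [-0.061, 0.704, 0.061, 0.705]
force: [0.2, -0.3, 0.3]
finger_gap: 0.994
```

```bash
python3 g.py -275 -7 8; python3 -c "
from station import ctrl;import cv2
p,d=ctrl.snapshot('side');cv2.imwrite('pics/side1.png',cv2.resize(p[120:330,220:480],None,fx=3,fy=2.85)[:,:,::-1])
p,d=ctrl.snapshot('wrist');cv2.imwrite('pics/wrist1.png',p[:,:,::-1])"
```

```text
t 3.90 bed xy mm -277.7 -6.4 z 30.2 F bed -0.34 -0.18 0.33 M [-0.05 -0.01  0.01]
rot left units [-0.0013  0.0003  0.0002] q [ 0.49  0.67 -0.33  1.76  0.3   0.76  0.18] gap 0.994
goal units [0.1851 0.0228 0.0048]
```

View pics/side1.png

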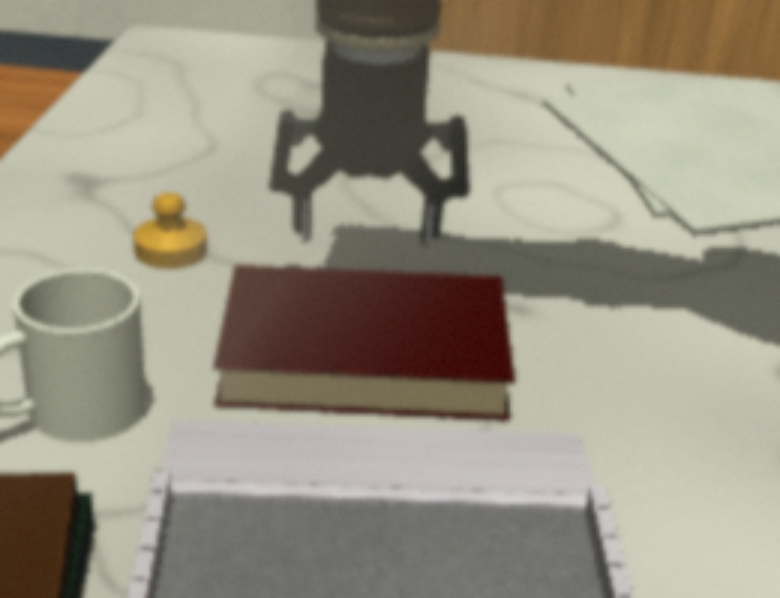

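View pics/wrist1.png

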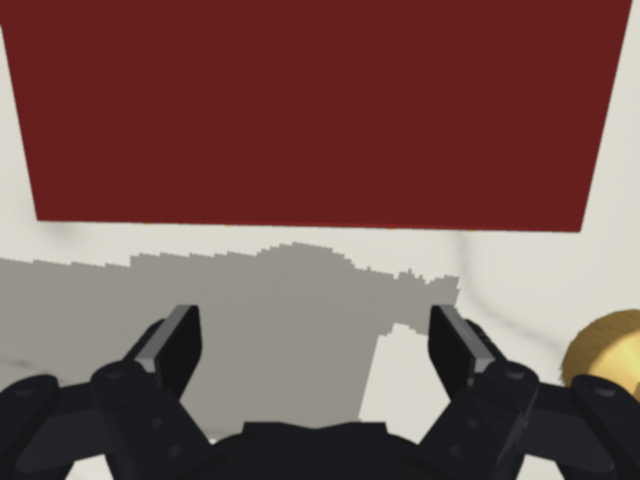

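The side and wrist pictures show both fingers behind the spine (at about (310,230) and (430,230) in the side zoom). The book edge runs from (38,220) to (580,232) in the wrist view, so it is almost square. I'll lower the tool and approach.

Request:
{"api": "play_rows", "payload": {"deltas": [[85,0.06,0,0,0,0,0],[85,0.12,0,0,0,0,0],[85,0.17,0,0,0,0,0],[85,0.18,0.02,0,0,0,0],[85,0.18,0.06,0,0,0,0],[85,0.18,0.1,0,0,0,0],[85,0.18,0.13,0,0,0,0],[85,0.18,0.15,0,0,0,0],[85,0.18,0.17,0,0,0,0],[85,0.18,0.18,0,0,0,0]]}}

```text
clock: 5.0
tool_pos: [0.5773, -0.1912, 0.0083]
orientation: [-0.061, 0.704, 0.061, 0.705]
force: [0.3, 0.1, -0.2]
finger_gap: 1.001
```

Request:
{"api": "play_rows", "payload": {"deltas": [[85,0,0.015,0,0,0,0],[85,0,0.03,0,0,0,0],[85,0,0.045,0,0,0,0],[85,0,0.06,0,0,0,0],[85,0,0.075,0,0,0,0],[85,0,0.09,0,0,0,0],[85,0,0.105,0,0,0,0],[85,0,0.12,0,0,0,0]]}}

```text
clock: 5.8
tool_pos: [0.5747, -0.1773, 0.0081]
orientation: [-0.061, 0.704, 0.061, 0.704]
force: [-0.2, -1.7, -0.1]
finger_gap: 0.991
```

```bash
python3 g.py -253 -7 8
```

```text
t 5.80 bed xy mm -241.3 -6.2 z 8.1 F bed -1.68 0.53 -0.12 M [-0.43 -0.1  -0.01]
rot left units [-0.0011 -0.      0.0001] q [ 0.43  0.68 -0.32  1.81  0.32  0.7   0.1 ] gap 0.991
goal units [ 0.001  -0.0979  0.0065]
```

Request:
{"api": "play_rows", "payload": {"deltas": [[85,0,0.02,0,0,0,0],[85,0,0.04,0,0,0,0],[85,0,0.06,0,0,0,0],[85,0,0.08,0,0,0,0],[85,0,0.1,0,0,0,0],[85,0,0.12,0,0,0,0],[85,0,0.14,0,0,0,0],[85,0,0.16,0,0,0,0],[85,0,0.18,0,0,0,0],[85,0,0.2,0,0,0,0]]}}

```text
clock: 6.8
tool_pos: [0.5706, -0.1535, 0.0081]
orientation: [-0.061, 0.705, 0.061, 0.704]
force: [0.4, -2.2, 0.4]
finger_gap: 0.994
```

```bash
python3 g.py -253 -7 8
```

```text
t 6.80 bed xy mm -217.1 -6.3 z 8.1 F bed -2.21 -0.06 0.37 M [-0.42 -0.08 -0.  ]
rot left units [-0.0011 -0.0001  0.    ] q [ 0.39  0.67 -0.32  1.84  0.31  0.68  0.06] gap 0.994
goal units [ 0.0006 -0.2992  0.0064]
```

Request:
{"api": "play_rows", "payload": {"deltas": [[85,0,0.02,0,0,0,0],[85,0,0.04,0,0,0,0],[85,0,0.06,0,0,0,0],[85,0,0.08,0,0,0,0],[85,0,0.1,0,0,0,0],[85,0,0.12,0,0,0,0],[85,0,0.14,0,0,0,0],[85,0,0.16,0,0,0,0],[85,0,0.18,0,0,0,0],[85,0,0.2,0,0,0,0]]}}

```text
clock: 7.8
tool_pos: [0.5665, -0.1298, 0.0081]
orientation: [-0.061, 0.705, 0.061, 0.704]
force: [-0.2, -2.1, -1.0]
finger_gap: 0.996
```

```bash
python3 g.py -253 -7 8;python3 -c "
from station import ctrl;import cv2
p,d=ctrl.snapshot('side');cv2.imwrite('pics/side2.png',cv2.resize(p[120:400,220:480],None,fx=2.8,fy=2.1)[:,:,::-1])"
```

```text
t 7.80 bed xy mm -193.1 -6.4 z 8.1 F bed -2.06 0.59 -1.02 M [-0.4  -0.06 -0.02]
rot left units [-0.0011 -0.     -0.    ] q [ 0.36  0.66 -0.32  1.87  0.31  0.67  0.02] gap 0.996
goal units [ 0.0006 -0.4994  0.0064]
```

View pics/side2.png

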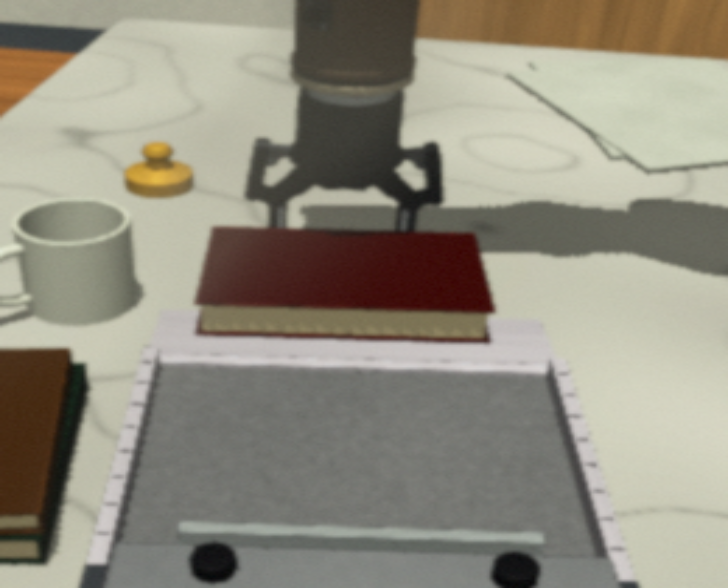

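The book is climbing the ramp squarely, with its front edge at about row 335 in the zoom. The force is about 2 N.

Request:
{"api": "play_rows", "payload": {"deltas": [[85,0,0.02,0,0,0,0],[85,0,0.045,0,0,0,0],[85,0,0.07,0,0,0,0],[85,0,0.095,0,0,0,0],[85,0,0.12,0,0,0,0],[85,0,0.145,0,0,0,0],[85,0,0.17,0,0,0,0],[85,0,0.195,0,0,0,0],[85,0,0.22,0,0,0,0],[85,0,0.245,0,0,0,0],[85,0,0.27,0,0,0,0],[85,0,0.295,0,0,0,0]]}}

```text
clock: 9.05
tool_pos: [0.5604, -0.0949, 0.0081]
orientation: [-0.061, 0.704, 0.061, 0.704]
force: [0.7, -1.2, -1.3]
finger_gap: 0.994
```

Request:
{"api": "play_rows", "payload": {"deltas": [[85,0,0.02,0,0,0,0],[85,0,0.045,0,0,0,0],[85,0,0.07,0,0,0,0],[85,0,0.095,0,0,0,0],[85,0,0.12,0,0,0,0],[85,0,0.145,0,0,0,0],[85,0,0.17,0,0,0,0],[85,0,0.195,0,0,0,0],[85,0,0.22,0,0,0,0],[85,0,0.245,0,0,0,0],[85,0,0.27,0,0,0,0],[85,0,0.295,0,0,0,0]]}}

```text
clock: 10.25
tool_pos: [0.5543, -0.06, 0.0081]
orientation: [-0.061, 0.705, 0.061, 0.704]
force: [0.3, -2.5, -2.1]
finger_gap: 0.992
```

```bash
python3 g.py -123 -7 8;python3 -c "
from station import ctrl;import cv2
p,d=ctrl.snapshot('side');cv2.imwrite('pics/side3.png',cv2.resize(p[120:400,220:480],None,fx=2.8,fy=2.1)[:,:,::-1])"
```

```text
t 10.25 bed xy mm -122.3 -6.6 z 8.1 F bed -2.47 0.15 -2.1 M [-0.4  -0.08  0.05]
rot left units [-0.0011 -0.      0.    ] q [ 0.23  0.63 -0.31  1.93  0.31  0.63 -0.1 ] gap 0.992
goal units [ 0.0008 -0.0062  0.0037]
```

View pics/side3.png

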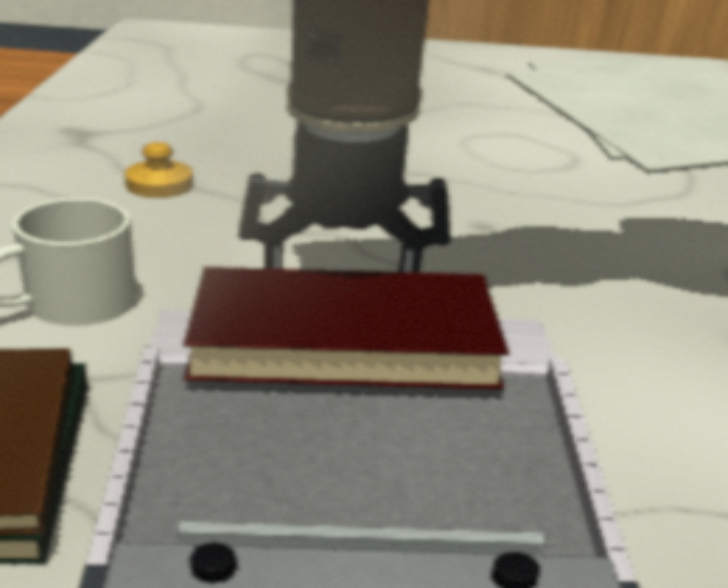

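Request:
{"api": "play_rows", "payload": {"deltas": [[85,-0.01,0.02,0,0,0,0],[85,-0.02,0.04,0,0,0,0],[85,-0.025,0.06,0,0,0,0],[85,-0.025,0.08,0,0,0,0],[85,-0.025,0.1,0,0,0,0],[85,-0.025,0.12,0,0,0,0],[85,-0.025,0.14,0,0,0,0],[85,-0.025,0.16,0,0,0,0],[85,-0.025,0.18,0,0,0,0],[85,-0.025,0.2,0,0,0,0],[85,-0.025,0.22,0,0,0,0],[85,-0.025,0.24,0,0,0,0]]}}

```text
clock: 11.5
tool_pos: [0.5495, -0.0318, 0.0112]
orientation: [-0.061, 0.704, 0.061, 0.705]
force: [1.2, -2.5, 0.8]
finger_gap: 0.995
```

Request:
{"api": "play_rows", "payload": {"deltas": [[85,0,0.02,0,0,0,0],[85,0,0.04,0,0,0,0],[85,0,0.06,0,0,0,0],[85,0,0.08,0,0,0,0],[85,0,0.1,0,0,0,0],[85,0,0.12,0,0,0,0],[85,0,0.14,0,0,0,0],[85,0,0.16,0,0,0,0],[85,0,0.18,0,0,0,0],[85,0,0.2,0,0,0,0],[85,0,0.22,0,0,0,0],[85,0,0.24,0,0,0,0]]}}

```text
clock: 12.7
tool_pos: [0.5445, -0.0034, 0.0111]
orientation: [-0.061, 0.704, 0.061, 0.704]
force: [0.8, -0.7, -0.9]
finger_gap: 0.996
```

```bash
python3 g.py -63 -7 11;python3 -c "
from station import ctrl;import cv2
p,d=ctrl.snapshot('side');cv2.imwrite('pics/side4.png',cv2.resize(p[120:400,220:480],None,fx=2.8,fy=2.1)[:,:,::-1])"
```

```text
t 12.70 bed xy mm -64.8 -6.7 z 11.1 F bed -0.84 -0.66 -0.94 M [-0.23 -0.09  0.  ]
rot left units [-0.0012 -0.      0.    ] q [ 0.13  0.61 -0.31  1.96  0.31  0.62 -0.21] gap 0.996
goal units [0.0008 0.0148 0.0025]
```

View pics/side4.png

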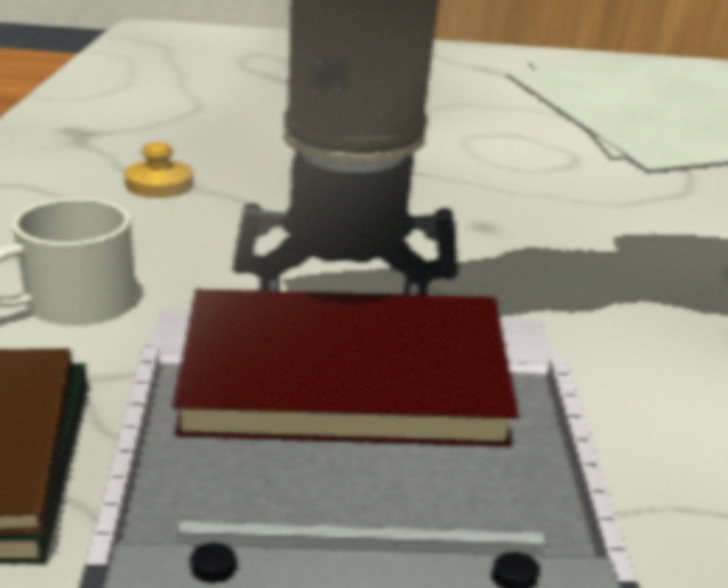

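The book has tipped over the lip, with its fore-edge on the floor at about row 437. Continuing.

Request:
{"api": "play_rows", "payload": {"deltas": [[85,0,0.02,0,0,0,0],[85,0,0.04,0,0,0,0],[85,0,0.06,0,0,0,0],[85,0,0.08,0,0,0,0],[85,0,0.1,0,0,0,0],[85,0,0.12,0,0,0,0],[85,0,0.14,0,0,0,0],[85,0,0.16,0,0,0,0],[85,0,0.18,0,0,0,0],[85,0,0.2,0,0,0,0],[85,0,0.22,0,0,0,0],[85,0,0.24,0,0,0,0]]}}

```text
clock: 13.95
tool_pos: [0.5395, 0.025, 0.0111]
orientation: [-0.061, 0.704, 0.061, 0.704]
force: [0.9, -1.4, -1.5]
finger_gap: 0.995
```

Request:
{"api": "play_rows", "payload": {"deltas": [[85,0,0.02,0,0,0,0],[85,0,0.04,0,0,0,0],[85,0,0.06,0,0,0,0],[85,0,0.08,0,0,0,0],[85,0,0.1,0,0,0,0],[85,0,0.12,0,0,0,0],[85,0,0.14,0,0,0,0],[85,0,0.16,0,0,0,0],[85,0,0.18,0,0,0,0],[85,0,0.2,0,0,0,0],[85,0,0.22,0,0,0,0],[85,0,0.24,0,0,0,0]]}}

```text
clock: 15.15
tool_pos: [0.5346, 0.0534, 0.0111]
orientation: [-0.061, 0.704, 0.061, 0.704]
force: [1.0, -2.0, 0.1]
finger_gap: 0.996
```

Request:
{"api": "play_rows", "payload": {"deltas": [[85,0,0.02,0,0,0,0],[85,0,0.04,0,0,0,0],[85,0,0.06,0,0,0,0],[85,0,0.08,0,0,0,0],[85,0,0.1,0,0,0,0],[85,0,0.12,0,0,0,0],[85,0,0.14,0,0,0,0],[85,0,0.16,0,0,0,0]]}}

```text
clock: 15.95
tool_pos: [0.5313, 0.0723, 0.0111]
orientation: [-0.061, 0.704, 0.061, 0.704]
force: [-0.3, -2.2, 0.4]
finger_gap: 0.993
```

```bash
cat > look.py <<'E'
import sys
from station import ctrl
from h import *
n=sys.argv[1]
p,d=ctrl.snapshot('side');cv2.imwrite(f'pics/side{n}.png',cv2.resize(p[180:450,220:480],None,fx=2.8,fy=2.1)[:,:,::-1])
p,d=ctrl.snapshot('top');cv2.imwrite(f'pics/top{n}.png',cv2.resize(p[200:390,115:345],None,fx=3.4,fy=3.1,interpolation=cv2.INTER_CUBIC)[:,:,::-1]);np.save(f'pics/top{n}.npy',p)
cam=ctrl.camera_params("top");P=cloud(cam,d)
hsv=cv2.cvtColor(p,cv2.COLOR_RGB2HSV)
m=((hsv[...,1]>130)&((hsv[...,0]<6)|(hsv[...,0]>172))&(hsv[...,2]<120)).astype(np.uint8);m[:150]=0
k,l,s,c=cv2.connectedComponentsWithStats(m);i=1+s[1:,4].argmax();mb=(l==i)
q=P[mb];q=q[np.abs(q[:,2]-.044)<.03]; bx=np.c_[(q[:,:2]-o)@ax,(q[:,:2]-o)@ay]
A=np.c_[bx,np.ones(len(bx))];print("top plane slope x,y, z0",np.linalg.lstsq(A,q[:,2],rcond=None)[0].round(4),"x range",np.percentile(bx[:,0],[.5,99.5]).round(4),"y",np.percentile(bx[:,1],[.5,99.5]).round(4))
c=cv2.findContours(mb.astype(np.uint8),0,1)[0][0][:,0]
w=ray(cam,c,.044)[:,:2];e=np.c_[(w-o)@ax,(w-o)@ay]
sel=[]
for y in np.arange(-.09,.085,.01):
    a=e[np.abs(e[:,1]-y)<.006]
    if len(a): sel.append((y,a[:,0].max()))
sel=np.array(sel);print("fore-edge x vs y fit",np.polyfit(sel[:,0],sel[:,1],1).round(4))
E
python3 g.py 15 -7 11; python3 look.py 5
```

```text
t 15.95 bed xy mm 12.1 -6.9 z 11.1 F bed -2.09 0.72 0.43 M [-0.35 -0.06  0.03]
rot left units [-0.0012 -0.      0.    ] q [-0.02  0.6  -0.3   1.98  0.3   0.6  -0.35] gap 0.993
goal units [0.0009 0.0245 0.0008]
top plane slope x,y, z0 [-0.0047 -0.002   0.0447] x range [0.0541 0.1606] y [-0.1042  0.0909]
fore-edge x vs y fit [0.0037 0.1604]
```

View pics/side5.png

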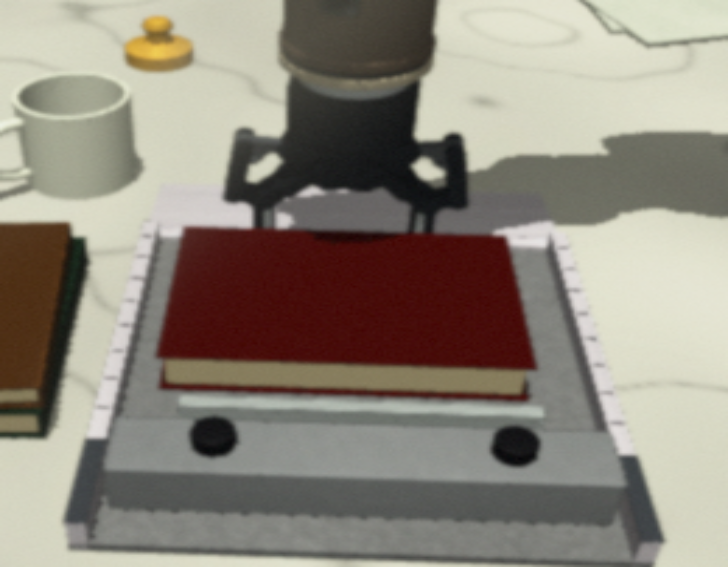

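View pics/top5.png

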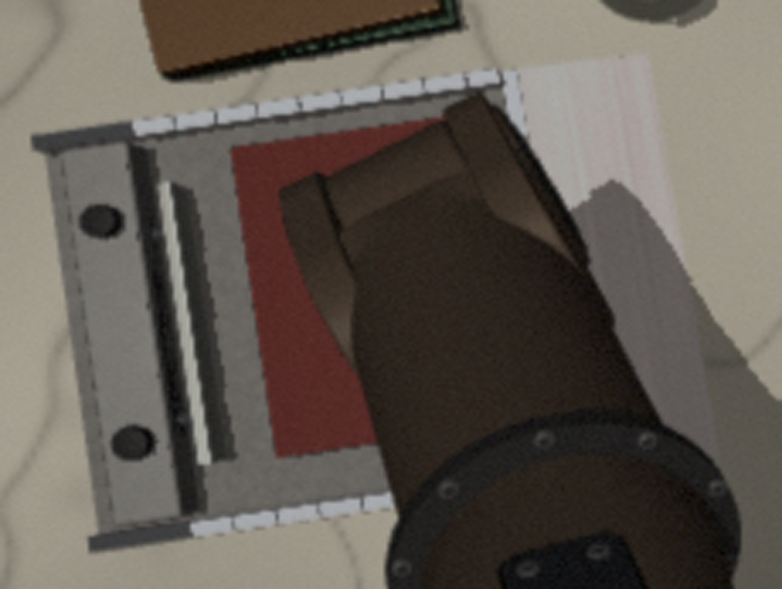

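The book lies flat and square in the bed with its fore-edge at about 160 mm. The bar face is at about 199 mm, so roughly 38 mm remain before contact. I'll push about 29 mm, then go slowly.

Request:
{"api": "play_rows", "payload": {"deltas": [[85,0,0.02,0,0,0,0],[85,0,0.04,0,0,0,0],[85,0,0.06,0,0,0,0],[85,0,0.08,0,0,0,0],[85,0,0.1,0,0,0,0],[85,0,0.12,0,0,0,0],[85,0,0.14,0,0,0,0],[85,0,0.16,0,0,0,0],[85,0,0.18,0,0,0,0],[85,0,0.2,0,0,0,0],[85,0,0.22,0,0,0,0],[85,0,0.24,0,0,0,0]]}}

```text
clock: 17.25
tool_pos: [0.5264, 0.1007, 0.0111]
orientation: [-0.061, 0.704, 0.061, 0.704]
force: [1.1, -1.4, 0.7]
finger_gap: 0.994
```

Request:
{"api": "play_rows", "payload": {"deltas": [[85,0,0.005,0,0,0,0],[85,0,0.01,0,0,0,0],[85,0,0.015,0,0,0,0],[85,0,0.02,0,0,0,0],[85,0,0.025,0,0,0,0],[85,0,0.03,0,0,0,0],[85,0,0.035,0,0,0,0],[85,0,0.04,0,0,0,0],[85,0,0.045,0,0,0,0],[85,0,0.05,0,0,0,0],[85,0,0.055,0,0,0,0],[85,0,0.06,0,0,0,0]]}}

```text
clock: 18.45
tool_pos: [0.5252, 0.1077, 0.0111]
orientation: [-0.061, 0.704, 0.061, 0.705]
force: [1.1, -1.6, 0.9]
finger_gap: 0.998
```

```bash
python3 g.py 50 -7 11
```

```text
t 18.45 bed xy mm 47.9 -7.0 z 11.1 F bed -1.76 -0.81 0.93 M [-0.37 -0.08  0.04]
rot left units [-0.0011  0.      0.    ] q [-0.08  0.6  -0.3   1.98  0.3   0.6  -0.41] gap 0.998
goal units [ 0.0009  0.0173 -0.0002]
```

Request:
{"api": "play_rows", "payload": {"deltas": [[85,0,0.005,0,0,0,0],[85,0,0.01,0,0,0,0],[85,0,0.015,0,0,0,0],[85,0,0.02,0,0,0,0],[85,0,0.025,0,0,0,0],[85,0,0.03,0,0,0,0],[85,0,0.035,0,0,0,0],[85,0,0.04,0,0,0,0],[85,0,0.045,0,0,0,0],[85,0,0.05,0,0,0,0]]}}

```text
clock: 19.45
tool_pos: [0.5244, 0.1125, 0.0111]
orientation: [-0.061, 0.704, 0.06, 0.705]
force: [2.4, -5.6, 1.9]
finger_gap: 0.994
```

```bash
python3 g.py 50 -7 11;  python3 look.py 6
```

```text
t 19.45 bed xy mm 52.8 -7.1 z 11.1 F bed -5.96 -1.34 1.91 M [-1.18 -0.25  0.22]
rot left units [-0.0014 -0.      0.0006] q [-0.1   0.6  -0.3   1.98  0.3   0.6  -0.42] gap 0.994
goal units [ 0.0009 -0.0235 -0.0006]
top plane slope x,y, z0 [-0.0072  0.0008  0.0454] x range [0.1142 0.2022] y [-0.1047  0.0903]
fore-edge x vs y fit [0.0017 0.2018]
```

View pics/top6.png

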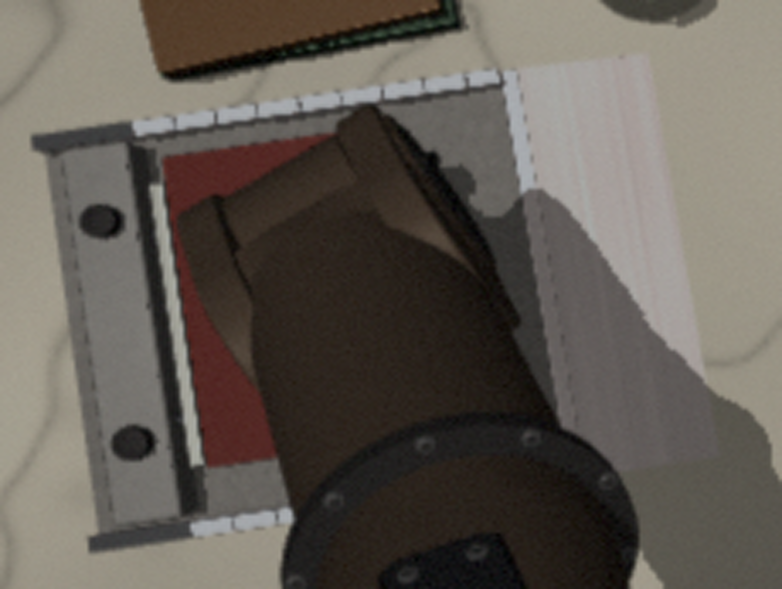

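The fore-edge is flush with the bar along its length and the bar is moving at about 6 N. I'll continue slowly.

Request:
{"api": "play_rows", "payload": {"deltas": [[85,0,0.004,0,0,0,0],[85,0,0.008,0,0,0,0],[85,0,0.012,0,0,0,0],[85,0,0.016,0,0,0,0],[85,0,0.02,0,0,0,0],[85,0,0.024,0,0,0,0],[85,0,0.028,0,0,0,0],[85,0,0.032,0,0,0,0]]}}

```text
clock: 20.35
tool_pos: [0.5238, 0.1162, 0.0111]
orientation: [-0.061, 0.704, 0.06, 0.705]
force: [1.5, -5.9, 2.0]
finger_gap: 0.999
```

Request:
{"api": "play_rows", "payload": {"deltas": [[85,0,0.003,0,0,0,0],[85,0,0.006,0,0,0,0],[85,0,0.009,0,0,0,0],[85,0,0.012,0,0,0,0]]}}

```text
clock: 20.75
tool_pos: [0.5235, 0.1177, 0.0111]
orientation: [-0.061, 0.704, 0.06, 0.705]
force: [1.9, -5.7, 1.9]
finger_gap: 0.998
```

```bash
python3 g.py 50 -7 11
```

```text
t 20.75 bed xy mm 58.1 -7.1 z 11.1 F bed -5.95 -0.86 1.87 M [-1.2  -0.3   0.25]
rot left units [-0.0014 -0.      0.0006] q [-0.11  0.6  -0.3   1.98  0.3   0.6  -0.43] gap 0.998
goal units [ 0.001  -0.0675 -0.0005]
```

Request:
{"api": "play_rows", "payload": {"deltas": [[85,0,0.003,0,0,0,0],[85,0,0.006,0,0,0,0],[85,0,0.009,0,0,0,0],[85,0,0.012,0,0,0,0]]}}

```text
clock: 21.15
tool_pos: [0.5233, 0.1189, 0.0111]
orientation: [-0.061, 0.704, 0.06, 0.705]
force: [2.5, -6.5, 1.5]
finger_gap: 0.993
```

Request:
{"api": "play_rows", "payload": {"deltas": [[85,0,0.003,0,0,0,0],[85,0,0.006,0,0,0,0],[85,0,0.009,0,0,0,0]]}}

```text
clock: 21.45
tool_pos: [0.5233, 0.1193, 0.0111]
orientation: [-0.061, 0.704, 0.06, 0.705]
force: [2.2, -9.7, 2.5]
finger_gap: 0.998
```

Request:
{"api": "play_rows", "payload": {"deltas": [[85,0,0.003,0,0,0,0],[85,0,0.006,0,0,0,0],[85,0,0.009,0,0,0,0]]}}

```text
clock: 21.75
tool_pos: [0.5233, 0.1196, 0.0111]
orientation: [-0.061, 0.704, 0.059, 0.705]
force: [3.1, -10.5, 2.9]
finger_gap: 0.994
```

```bash
python3 g.py 50 -7 11
```

```text
t 21.75 bed xy mm 60.0 -7.2 z 11.1 F bed -10.9 -1.26 2.88 M [-2.25 -0.47  0.55]
rot left units [-0.0018 -0.0001  0.0015] q [-0.11  0.6  -0.29  1.98  0.3   0.6  -0.43] gap 0.994
goal units [ 0.0013 -0.0835 -0.0011]
```

Request:
{"api": "play_rows", "payload": {"deltas": [[85,0,0.004,0,0,0,0],[85,0,0.008,0,0,0,0],[85,0,0.012,0,0,0,0]]}}

```text
clock: 22.05
tool_pos: [0.5231, 0.12, 0.0111]
orientation: [-0.062, 0.705, 0.059, 0.704]
force: [4.3, -14.4, 4.0]
finger_gap: 0.994
```

Request:
{"api": "play_rows", "payload": {"deltas": [[85,0,0,0,0,0,0]]}}

```text
clock: 22.15
tool_pos: [0.5231, 0.1201, 0.0111]
orientation: [-0.062, 0.705, 0.059, 0.704]
force: [3.3, -13.8, 3.1]
finger_gap: 0.992
```

```bash
python3 g.py 50 -7 11
```

```text
t 22.15 bed xy mm 60.5 -7.0 z 11.1 F bed -14.2 -0.82 3.11 M [-2.64 -0.55  0.61]
rot left units [-0.002  -0.0002  0.002 ] q [-0.11  0.6  -0.29  1.98  0.3   0.6  -0.44] gap 0.992
goal units [ 0.001  -0.0876  0.    ]
```

Request:
{"api": "play_rows", "payload": {"deltas": [[85,0,0.002,0,0,0,0],[85,0,0.004,0,0,0,0],[85,0,0.004,0,0,0,0],[85,0,0.004,0,0,0,0]]}}

```text
clock: 22.55
tool_pos: [0.5231, 0.1201, 0.0111]
orientation: [-0.062, 0.705, 0.058, 0.704]
force: [4.6, -15.0, 3.5]
finger_gap: 0.992
```

Request:
{"api": "play_rows", "payload": {"deltas": [[85,0,0,0,0,0,0],[85,0,0,0,0,0,0],[85,0,0,0,0,0,0],[85,0,0,0,0,0,0]]}}

```text
clock: 22.95
tool_pos: [0.5231, 0.1201, 0.0111]
orientation: [-0.062, 0.705, 0.058, 0.704]
force: [4.1, -14.6, 3.9]
finger_gap: 0.999
```

Request:
{"api": "play_rows", "payload": {"deltas": [[85,0,0,0,0,0,0],[85,0,0,0,0,0,0],[85,0,0,0,0,0,0],[85,0,0,0,0,0,0]]}}

```text
clock: 23.35
tool_pos: [0.5231, 0.1201, 0.0111]
orientation: [-0.062, 0.705, 0.058, 0.704]
force: [3.8, -15.5, 3.2]
finger_gap: 0.994
```

```bash
python3 g.py 50 -7 11; python3 look.py 7; python3 g.py
```

```text
t 23.35 bed xy mm 60.6 -7.0 z 11.1 F bed -15.96 -0.99 3.2 M [-2.87 -0.54  0.72]
rot left units [-0.0021 -0.0003  0.0022] q [-0.12  0.6  -0.29  1.98  0.3   0.6  -0.44] gap 0.994
goal units [ 0.0012 -0.0882 -0.    ]
top plane slope x,y, z0 [-0.0309  0.0031  0.0499] x range [0.1772 0.2101] y [-0.0138  0.0912]
fore-edge x vs y fit [0.0035 0.2093]
t 23.45 bed xy mm 60.6 -7.0 z 11.1 F bed -14.19 -0.97 3.88 M [-2.86 -0.53  0.74]
rot left units [-0.0021 -0.0003  0.0022] q [-0.12  0.6  -0.29  1.98  0.3   0.6  -0.44] gap 0.996
```

View pics/top7.png

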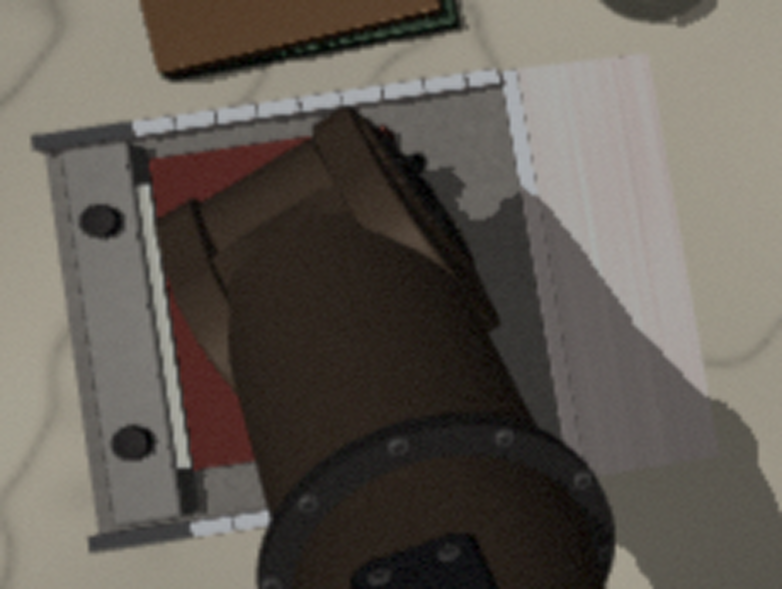

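View pics/side7.png

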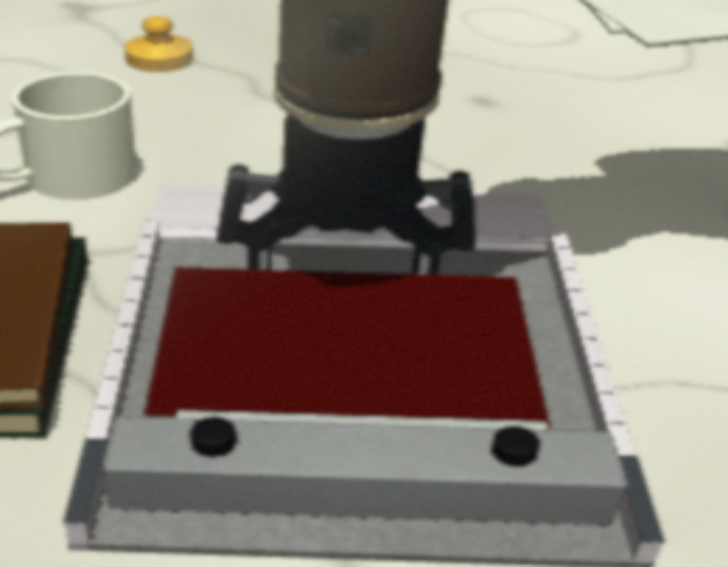

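Held at about 15 N for more than 1 s. Stiffness on the last stretch was about 6.5 N/mm, which fits the buffer. Now I'll ease off, back away and lift.

Request:
{"api": "play_rows", "payload": {"deltas": [[85,0,-0.01,0,0,0,0],[85,0,-0.02,0,0,0,0],[85,0,-0.03,0,0,0,0],[85,0,-0.04,0,0,0,0],[85,0,-0.05,0,0,0,0],[85,0,-0.07,0,0,0,0],[85,0,-0.1,0,0,0,0],[85,0,-0.15,0,0,0,0],[85,0,-0.2,0,0,0,0],[85,0,-0.26,0,0,0,0],[85,0,-0.3,0,0,0,0],[85,0,-0.32,0,0,0,0]]}}

```text
clock: 24.65
tool_pos: [0.529, 0.0854, 0.0111]
orientation: [-0.061, 0.705, 0.06, 0.705]
force: [-0.1, 0.7, 0.5]
finger_gap: 0.997
```

Request:
{"api": "play_rows", "payload": {"deltas": [[85,-0.1,0,0,0,0,0],[85,-0.25,0,0,0,0,0],[85,-0.45,-0.1,0,0,0,0],[85,-0.65,-0.3,0,0,0,0],[85,-0.85,-0.5,0,0,0,0],[85,-1,-0.7,0,0,0,0],[85,-1,-0.9,0,0,0,0],[85,-1,-1,0,0,0,0],[85,-1,-1,0,0,0,0]]}}

```text
clock: 25.55
tool_pos: [0.5494, -0.0335, 0.1313]
orientation: [-0.06, 0.705, 0.06, 0.705]
force: [0.4, -0.0, -0.1]
finger_gap: 1.001
```

Request:
{"api": "play_rows", "payload": {"deltas": [[85,-0.1,-0.2,-0.1,0,0,0],[85,-0.3,-0.4,-0.3,0,0,0],[85,-0.5,-0.6,-0.5,0,0,0],[85,-0.5,-0.8,-0.7,0,0,0],[85,-0.5,-1,-0.9,0,0,0],[85,-0.5,-1,-1,0,0,0],[85,-0.5,-1,-1,0,0,0]]}}

```text
clock: 26.25
tool_pos: [0.4503, -0.1699, 0.1908]
orientation: [-0.06, 0.705, 0.061, 0.704]
force: [0.3, 1.8, 0.5]
finger_gap: 0.995
```

```bash
python3 look.py 8; python3 g.py; python3 -c "
import numpy as np,cv2
a=np.load('pics/top0.npy')[130:240,140:450].astype(int);b=np.load('pics/top8.npy')[130:240,140:450].astype(int)
p=np.load('pics/top8.npy');cv2.imwrite('pics/top8f.png',p[:,:,::-1])"
```

```text
top plane slope x,y, z0 [ 0.0047 -0.0005  0.0433] x range [0.0684 0.207 ] y [-0.1039  0.0901]
fore-edge x vs y fit [0.0015 0.2076]
t 26.35 bed xy mm -211.7 112.7 z 191.1 F bed 0.29 -0.23 -0.94 M [ 0.03 -0.01  0.02]
rot left units [-0.      0.0002 -0.0004] q [ 0.53  0.27 -0.35  1.94  0.11  0.95  0.3 ] gap 0.996
```

View pics/top8f.png

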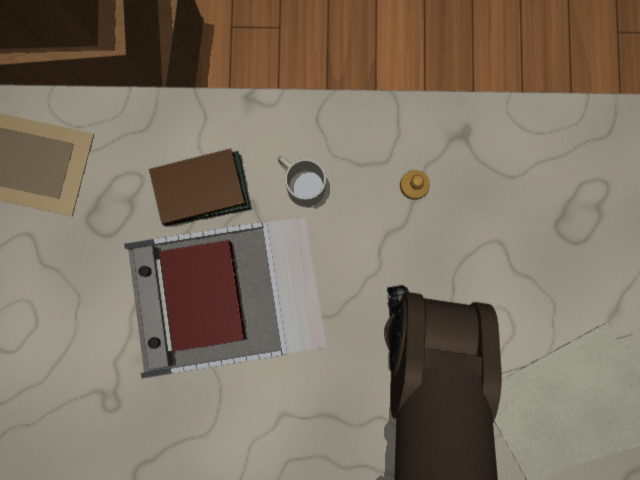

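View pics/side8.png

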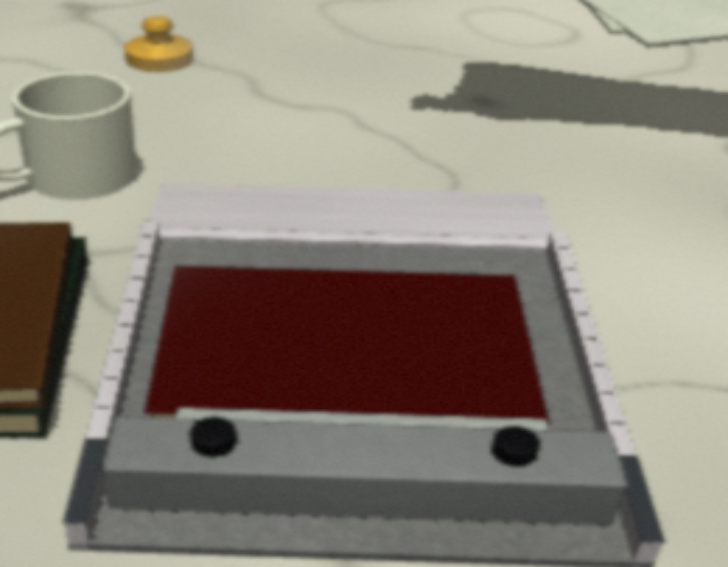

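The book lies flat against the bar, square to within 0.002 rad, and nothing touches it. The mug (306,183), paperweight (415,184) and pile look unmoved. Handing in.

```bash
python3 -c "
from station import ctrl
print(ctrl.job_done())"
```

```text
the job is handed in; nothing more can be done
None
```

The book is in the cataloguing bed, pushed against the register bar until the bar was fully home, and I handed the job in at about 26 s.

- **Push:** I pushed the spine with the two open fingers, up the ramp and over the lip. The force readings, taken at the end of each move call and not in between, were about 2 N up to the bar and about 6 N while the bar slid. The highest reading was about 16 N.
- **Fully home:** I judged this by feel. The last stretch stiffened to about 6.5 N/mm, close to the buffer's 6 N/mm, and the bar's measured travel fits the one expected. I could not read the bar's position directly.
- **Hold:** The force read between 14 and 16 N for about 1 s, then I eased off and moved the arm clear.
- **Last checks:** The top view shows the book flat (top face slope under 0.005), with its fore-edge within 0.002 rad of square at about 208 mm along the bed. It sits about 7 mm to the -y side of the centre line, clear of both rails. After letting go, the fore-edge measured about 1.7 mm back from its pressed position, as expected from the buffer springing back.
- **Bystanders:** The mug, pile and paperweight are at the same places in the pictures as at the start.

No check failed.

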